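# Set a turned post head flat side up in its V-block cradle

## Task

The turned wooden post head lying in the V-block cradle is to have its brass sign plate screwed on. Without taking it out of the V-blocks, roll it until the planed flat with the two screw holes faces straight up, and slide it along the V-blocks until its square foot is home against the end stop. It is too thick to grip well, so stroke it round with light pressure that does not bruise the wood; leave the mallet, the paint tin and the plate where they are.

Things in the scene. Friction and masses are not known exactly. Their poses are not given: they have to be found in the camera images.
- head: The post head: a turned brown wooden cylinder, 80 mm in diameter, 200 mm long, 0.5 to 0.8 kg, loose in two V-blocks: it can roll, slide along them or be lifted. Origin on its axis, half-way along. y: along the cylinder to its square foot at +100 mm. z: the way the flat faces; it starts 45 to 180 degrees from up, to either side. Fully round at y = -75 to -25 and 45 to 100 mm.
- head_flat (a point): Middle of the planed flat, in its surface, 33 mm from the head's axis; z points out of the flat, y along the head. The flat is 45 mm wide and 70 mm long and has two 5 mm screw holes 44 mm apart. It lies between the V-blocks, so the head always rolls on its round parts.
- head_foot (a point): Centre of the head's square-cut foot face, on its axis; axes as head. The head turns and slides in the waxed V-blocks with a friction coefficient of about 0.25, fingertips grip it at about 1.0: pressing on its crown with some 8 to 20 N they carry the surface along; a lighter touch slips, and pushing hard sideways can make it climb out.
- head_dome (a point): Middle of the head's shallow domed end, on its axis, opposite to the foot; axes as head. The dome is 74 mm in diameter and 21 mm deep, with a 4 mm groove behind it.
- cradle: The cradle, fixed to the bench: plywood base 160 mm (x) by 260 mm (y = -120 to 140 mm), 15 mm thick, with two pale wooden 90-degree V-blocks 120 mm wide, 72 mm high over the bench, at y = -65 to -38 and y = 60 to 90 mm. Origin on the bench under the middle of the V; y along the V to the end stop, z up. The head's axis is 84 mm, its crown 124 mm above the bench.
- stop_face (a point): Point on the end stop's face where the foot's centre is to touch, 84 mm above the bench; axes as cradle. The stop is a wooden block at the cradle's y = 110 to 128 mm, 70 mm wide, its top 100 mm above the bench. The foot starts 6 to 20 mm short of it, towards -y.
- mallet_mid (a point): Middle of the head of a wooden joiner's mallet lying on the bench beyond the cradle; head 70 x 125 x 60 mm, handle 26 mm wide and reaching 225 mm from this point along -x. Leave it.
- tin_mid (a point): Centre of a closed metal paint tin, 86 mm in diameter, 95 mm high, standing on the bench off the cradle's -y end, 250 to 300 mm from the cradle's origin. Leave it.
- plate_mid (a point): Centre of the brass sign plate, 45 x 120 x 5 mm, lying on the bench beyond the cradle. Leave it.

How it is judged:
By the outcome, as a careful person would: the job done as asked, in the order asked, and still so for the second after the job is handed in, with the robot touching nothing.
It also fails if it takes over 72 s, if anything falls off the work surface, if the arm or the gripper's body presses on something with over 40 N, if the wrist force passes 120 N, or if a joint passes its speed limit or range.

## Robot

A 6-joint arm with a two-finger parallel gripper is mounted at the origin on the work surface. World frame = base frame: x ahead of the robot, y to its left, z up, the work surface at z = 0. Lengths are in m, angles in rad, forces in N, time in s.
With the tool pointing down it reaches from about 0.4 to 0.825 m from the base axis. Payload 7 kg.
Tool frame: the origin (TCP) lies at the very end of the fingers, on their centre line; the grasp point (between the pads) lies 19 mm behind it; z points along the fingers, y is the line along which they close (so a half turn about z gives the same grasp; the last joint's range is limited). The gripper opens to 88 mm and grips with 3 to 60 N. Pads are 19 mm wide; open, the fingers measure 130 mm over their backs; the gripper's body (78 mm by 193 mm) begins 47 mm behind the grasp point.
Start: joints at [1.626, 0.359, 0.012, 0, -1.224, -0.288], TCP at [0.156, 0.657, 0.206] pointing down, gripper open.
Joint ranges: [-3.07, 3.07], [-1.43, 2.12], [-1.02, 1.25], [-3.03, 1.67], [-3.05, -0], [-3.03, 3.03]. Speed limits (rad/s): [2.39, 2.39, 3.01, 3.14, 3.14, 3.14].

## Interface

Orientations are given as [roll, pitch, yaw] about the fixed x, y, z axes, in that order (R = Rz(yaw) Ry(pitch) Rx(roll)).
In Python, from station import arm gives the robot as it stands. The module is installed in compiled form; this text tells all that it offers.
- The arm moves only by the shell command python3 -m crank 'ROWS' [FORCE]. ROWS is JSON, a list of rows, each an object of numbers: "dx", "dy", "dz": the shift along the world's x, y, z in m; "twist": the turn about the world's z in degrees; "grip": the opening, from -1 (shut) to 1 (fully open). A call has exactly 5 rows; each row is the pose to reach, as a shift and turn from the pose commanded when the call began; what a row does not reach only later rows make up. A row lasts 1/12 s, in which the tool goes at most 41.7 mm and 7.16 degrees, less where a joint would pass 70% of its speed; a pose out of reach is approached as far as the arm can. A call with a gripper value outside its range is refused whole. The fingers move at their own pace and stop on an object; FORCE is the grip in N (left out, the last holds). Time passes only in rows, so rows that repeat a pose let the fingers close, or fill a call up. It gives the time, the measured TCP pose, the force, the opening and the grip force at its end, in the units of the state.
- arm.get_state(): the state, without advancing time (a new reading comes with each control period).
- arm.grab_frame(name): name is "scene" or "top"; returns the picture (480x640x3 uint8, red, green, blue); there is no depth.
- arm.get_calibration(name): a dict with "fx", "fy", "cx", "cy" (pixels), "k1" (the pictures are not rectified: a ray, as slopes to the right and down, at radius r is drawn at 1 + k1 r^2 times it, then the intrinsics apply), "cam_to_world" (4x4, takes a point from camera to world coordinates). Camera axes: x right, y down, z forward; pixel columns grow to the right and rows downward; lengths in m; the calibration is good to about 2 mm. A picture is of the moment at which its call begins. get_calibration takes no time and is no camera call.
- arm.job_done(): hands the job in; it is judged then, once.
The state is a dict: "t": time; "q": joint angles; "qd": joint speeds; "joint_efforts": joint torques, N m; "eef_pos": TCP position; "ee_rot": TCP orientation; "force": force on the tool from outside, world axes, zero at the start; "moment": the same for the moment, N m; "width": finger opening in m; "gripper_force": force on a finger pad.
Only numpy, scipy, OpenCV 4.12 (cv2) and the standard library are available. Lean on these libraries where they do the work, as an engineer would, in place of code of your own. Each camera call takes 0.05 s, during which the arm holds its last target. There are 200 camera calls.

## Working session

There is one attempt and no reset: what is moved stays moved. The work goes in short steps, Python scripts to look and compute and a shell command to move; the robot and the scene stay as the last step left them, time stands still between calls to the robot, and variables do not carry over. Pictures are saved under pics/ and viewed, at most 10 in all, crops included, and the job is handed in when it is done.

```bash
mkdir -p pics; python3 - <<'E'
from station import arm
import cv2
s=arm.get_state();print({k:(v if not hasattr(v,'round') else v) for k,v in s.items()})
for n in("scene","top"):
    c=arm.get_calibration(n);print(n,c)
    cv2.imwrite(f"pics/{n}0.png",arm.grab_frame(n)[:,:,::-1])
E
```

```text
{'t': 0.0, 'q': array([ 1.62609346e+00,  3.59377910e-01,  1.10611760e-02, -3.64498915e-04,
       -1.22410435e+00, -2.88084566e-01]), 'qd': array([-0.00228259, -0.00023826,  0.00043965,  0.00064789, -0.00014717,
        0.00110088]), 'joint_efforts': array([ 2.11029233e-03, -5.82720172e+01,  2.93057656e+01,  6.99679077e+00,
        7.02322679e-03, -1.52330790e-04]), 'eef_pos': array([0.15562976, 0.65627093, 0.20492695]), 'ee_rot': array([ 3.13993750e+00, -1.33133122e-04, -2.32911450e-01]), 'force': array([-0.15794976,  0.57602709, -0.35884161]), 'moment': array([ 0.07824375,  0.03704924, -0.00419941]), 'gripper_force': 0.0, 'width': 0.08788171692458821}
scene {'fx': 508.61873582466205, 'fy': 508.61873582466205, 'cx': 314.29065912049987, 'cy': 236.316417115285, 'k1': -0.07366186961363357, 'cam_to_world': array([[-0.35600168,  0.7759611 , -0.52071793,  1.19619868],
       [ 0.93434524,  0.30521354, -0.18396648,  0.26292318],
       [ 0.01617933, -0.5520227 , -0.8336721 ,  1.06328391],
       [ 0.        ,  0.        ,  0.        ,  1.        ]])}
top {'fx': 550.3875568330986, 'fy': 550.3875568330986, 'cx': 310.61180080978505, 'cy': 238.7975784593356, 'k1': -0.151412398354908, 'cam_to_world': array([[-0.00412768, -0.99139454,  0.13084279,  0.45789593],
       [-0.99997548,  0.00483236,  0.00506867,  0.02571073],
       [-0.00565733, -0.13081866, -0.99139017,  1.29990915],
       [ 0.        ,  0.        ,  0.        ,  1.        ]])}
```

View pics/scene0.png

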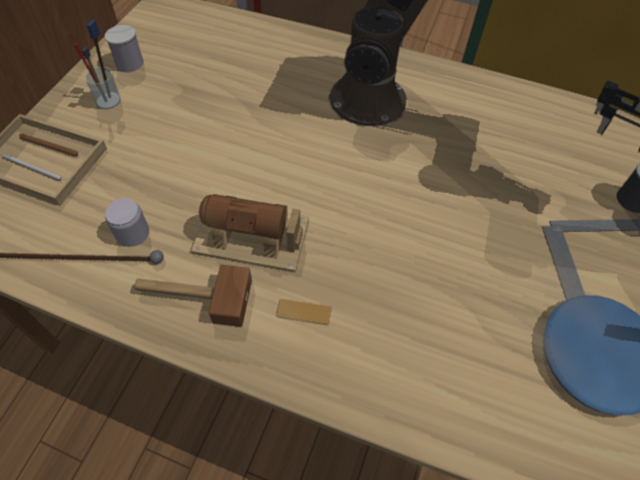

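View pics/top0.png

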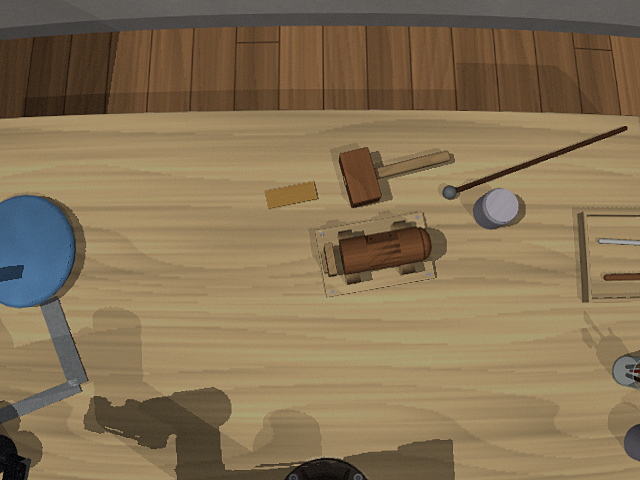

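The scene picture shows the head at about (245,215), its dome to the left, its foot and stop to the right, and the flat on the +x side near (243,218). In the top picture the head is at (385,250), the stop at (333,259) and the tin at (497,208). I'll enlarge both.

```bash
python3 - <<'E'
import cv2,numpy as np
a=cv2.imread("pics/scene0.png")[180:275,185:318];b=cv2.imread("pics/top0.png")[205:300,312:445]
f=lambda i:cv2.resize(i,None,fx=6,fy=6,interpolation=cv2.INTER_CUBIC)[:, :]
o=np.vstack([cv2.resize(x,(800,300) ,interpolation=cv2.INTER_CUBIC) if 0 else cv2.resize(x,None,fx=3.1,fy=3.1,interpolation=cv2.INTER_CUBIC) for x in(a,b)])
o=np.hstack([cv2.resize(x,(399,285),interpolation=cv2.INTER_CUBIC) for x in (a,b)])
o=cv2.resize(o,(798,570),interpolation=cv2.INTER_CUBIC)
o=np.hstack([cv2.resize(x,(399,570//2),interpolation=cv2.INTER_CUBIC) for x in (a,b)])
cv2.imwrite("pics/crop0.png",o)
E
```

```text
(no output)
```

View pics/crop0.png

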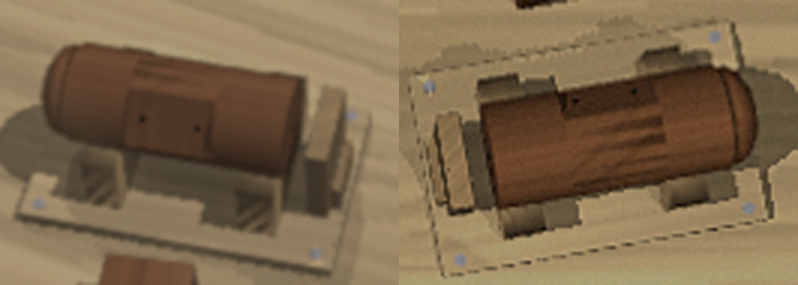

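The holes are at scene (232.3,219.7) and (250.7,222.7), and top (370.7,238.7) and (390.3,235.3). The base corners are clear too, so I can fit the cradle pose, head slide and roll by projection.

```bash
cat > h.py <<'E'
from station import arm
import numpy as np
from scipy.optimize import least_squares
def proj(n,P):
    c=arm.get_calibration(n);T=np.linalg.inv(c["cam_to_world"])
    p=np.atleast_2d(P)@T[:3,:3].T+T[:3,3]; s=p[:,:2]/p[:,2:]
    s=s*(1+c["k1"]*(s**2).sum(1,keepdims=True))
    return s*[c["fx"],c["fy"]]+[c["cx"],c["cy"]]
def c2w(p,P):
    x,y,a=p;P=np.atleast_2d(P)
    return np.c_[x+np.cos(a)*P[:,0]-np.sin(a)*P[:,1],y+np.sin(a)*P[:,0]+np.cos(a)*P[:,1],P[:,2]]
def holes(s,phi):  # s=head origin along cradle y; phi: + = flat leaning to +x ; cradle frame
    return np.array([[.033*np.sin(phi),s+o,.084+.033*np.cos(phi)] for o in(-.022,.022)])
def fit_head(cr,sc,tp,off=np.zeros((2,2))):
    # flat middle is assumed at head y=Y0 (between the blocks)
    def r(v):
        H=c2w(cr,holes(*v)); o=[]
        if sc is not None:o.append(proj("scene",H)-sc)
        if tp is not None:o.append(proj("top",H)-tp)
        return np.concatenate(o).ravel()
    b=[least_squares(r,[0.01,g]) for g in(-2,-1,0,1,2)]
    b=min(b,key=lambda q:q.cost); return b.x,b.fun
E
python3 - <<'E'
from h import *
C=np.array([[80,140,15],[80,-120,15],[-80,-120,15],[-80,140,15]])/1e3
tp=np.array([[412,75],[730,22],[770,218],[446,274]])
tp=(tp-[399,0])/3+[312,205]
sc=np.array([[15,218],[332,268],[370,110]])/3+[185,180]
f=lambda p:np.r_[(proj("top",c2w(p,C))-tp).ravel(),(proj("scene",c2w(p,C[[1,0,3]]))-sc).ravel()]
q=least_squares(f,[.5,0,0]);print(q.x,q.fun.round(1))
hs=np.array([[232.3,219.7],[250.7,222.7]]);ht=np.array([[390.3,235.3],[370.7,238.7]])
v,res=fit_head(q.x,hs,ht);print("s,phi",v,np.degrees(v[1]),res.round(1))
print("foot px expected for y foot=.11:",proj("top",c2w(q.x,[[0,.104,.124],[0,.110,.1],[0,.104-.0,.124]])))
for y in(.09,.095,.1,.105,.11):print(y,(proj("top",c2w(q.x,[[0,y,.124]]))-[312,205])*3+[399,0],(proj("scene",c2w(q.x,[[0,y,.124]]))-[185,180])*3)
E
```

```text
[ 0.59297566 -0.12958087  0.17149761] [-1.4  0.2 -0.1 -1.   0.1 -0.3 -0.7  0.9 -0.3 -1.5 -1.2  0.6 -0.4 -0.4]
s,phi [0.00390931 0.95888757] 54.94021070991965 [-0.4 -0.1 -0.4  0.  -0.3  0.  -0.3  0.1]
foot px expected for y foot=.11: [[338.08901164 256.15202055]
 [334.91406502 257.7221902 ]
 [338.08901164 256.15202055]]
0.09 [[496.49207793 150.03400067]] [[284.28952018  97.72774594]]
0.095 [[489.6281467  151.25610765]] [[290.69191945  98.80205957]]
0.1 [[482.76179083 152.47828398]] [[297.100246    99.87751219]]
0.105 [[475.89312123 153.70050982]] [[303.51445628 100.95409681]]
0.11 [[469.02224893 154.92276532]] [[309.93450655 102.03180642]]
```

```bash
python3 - <<'E'
from h import *
print("tcp",proj("scene",[[.156,.656,.205]]),proj("top",[[.156,.656,.205]]))
for n,s,t in(("elbow",(552,228),(80,385)),("elbow2",(577,297),(52,300)),("disc",(603,354),(22,250)),("tinbase",(130,225),(497,208)),("mallet",(231,282),(360,165)),("plate",(304,311),(291,195))):
    q=least_squares(lambda X:np.r_[(proj("scene",X)-s).ravel(),(proj("top",X)-t).ravel()],[.4,.4,.1]);print(n,q.x.round(3),q.fun.round(1))
E
```

```text
tcp [[615.66745949 147.45232676]] [[ 10.23645019 453.68768561]]
elbow [ 0.276  0.594 -0.008] [-1.3  0.1 -1.2  0.2]
elbow2 [0.48  0.663 0.019] [-2.4  0.2 -2.6  0.3]
disc [0.603 0.739 0.021] [ 0.7 -0.1  0.9 -0.1]
tinbase [ 0.693 -0.403  0.04 ] [-2.7 -0.4 -2.4  1.2]
mallet [ 0.777 -0.074  0.114] [-2.2 -0.2 -2.2  0.9]
plate [0.735 0.08  0.005] [-0.3 -0.  -0.3  0.1]
```

```bash
R='[{"dx":0.018,"dy":-0.031,"twist":1},{"dx":0.036,"dy":-0.062,"twist":2},{"dx":0.053,"dy":-0.094,"twist":3},{"dx":0.071,"dy":-0.125,"twist":4},{"dx":0.088,"dy":-0.156,"twist":5,"grip":1}]'; 
python3 -m crank '[{"dx":0.018,"dy":-0.031,"twist":1,"grip":1},{"dx":0.036,"dy":-0.062,"twist":2,"grip":1},{"dx":0.053,"dy":-0.094,"twist":3,"grip":1},{"dx":0.071,"dy":-0.125,"twist":4,"grip":1},{"dx":0.088,"dy":-0.156,"twist":4.6,"grip":1}]'
```

```text
invalid input at $[0]: expected keys dx, dy, dz, twist, grip
```

```bash
python3 -m crank '[{"dx":0.018,"dy":-0.031,"dz":0,"twist":1,"grip":1},{"dx":0.036,"dy":-0.062,"dz":0,"twist":2,"grip":1},{"dx":0.053,"dy":-0.094,"dz":0,"twist":3,"grip":1},{"dx":0.071,"dy":-0.125,"dz":0,"twist":4,"grip":1},{"dx":0.088,"dy":-0.156,"dz":0,"twist":4.6,"grip":1}]'
```

```text
t: 0.52
eef_pos: [0.2442, 0.4989, 0.2054]
ee_rot: [3.141, 0.0, -0.151]
force: [1.3, 0.1, 0.4]
width: 0.0875
gripper_force: 0.0
```

```bash
python3 -m crank '[{"dx":0.018,"dy":-0.031,"dz":0,"twist":1,"grip":1},{"dx":0.036,"dy":-0.062,"dz":0,"twist":2,"grip":1},{"dx":0.053,"dy":-0.094,"dz":0,"twist":3,"grip":1},{"dx":0.071,"dy":-0.125,"dz":0,"twist":4,"grip":1},{"dx":0.088,"dy":-0.156,"dz":0,"twist":4.6,"grip":1}]'
python3 -m crank '[{"dx":0.018,"dy":-0.031,"dz":0,"twist":1,"grip":1},{"dx":0.036,"dy":-0.062,"dz":0,"twist":2,"grip":1},{"dx":0.053,"dy":-0.094,"dz":0,"twist":3,"grip":1},{"dx":0.071,"dy":-0.125,"dz":0,"twist":4,"grip":1},{"dx":0.088,"dy":-0.156,"dz":0,"twist":4.6,"grip":1}]'
python3 -m crank '[{"dx":0.018,"dy":-0.031,"dz":0,"twist":1,"grip":1},{"dx":0.036,"dy":-0.062,"dz":0,"twist":2,"grip":1},{"dx":0.053,"dy":-0.094,"dz":0,"twist":3,"grip":1},{"dx":0.071,"dy":-0.125,"dz":0,"twist":4,"grip":1},{"dx":0.088,"dy":-0.156,"dz":0,"twist":4.6,"grip":1}]'
python3 -m crank '[{"dx":0.018,"dy":-0.031,"dz":0,"twist":1,"grip":1},{"dx":0.036,"dy":-0.062,"dz":0,"twist":2,"grip":1},{"dx":0.054,"dy":-0.094,"dz":0,"twist":3,"grip":1},{"dx":0.072,"dy":-0.125,"dz":0,"twist":4,"grip":1},{"dx":0.09,"dy":-0.156,"dz":0,"twist":4.6,"grip":1}]'
```

```text
t: 0.93
eef_pos: [0.3321, 0.3429, 0.2057]
ee_rot: [3.141, 0.0, -0.071]
force: [0.8, -0.2, 0.3]
width: 0.0876
gripper_force: 0.0
t: 1.35
eef_pos: [0.4201, 0.187, 0.2059]
ee_rot: [-3.141, -0.0, 0.009]
force: [1.3, 0.6, -0.5]
width: 0.0876
gripper_force: 0.0
t: 1.77
eef_pos: [0.5082, 0.031, 0.2058]
ee_rot: [-3.141, 0.0, 0.089]
force: [0.9, 1.1, -0.2]
width: 0.0876
gripper_force: 0.0
t: 2.18
eef_pos: [0.5981, -0.125, 0.2054]
ee_rot: [-3.141, 0.001, 0.169]
force: [0.9, 1.6, -0.4]
width: 0.0879
gripper_force: 0.0
```

```bash
python3 -m crank '[{"dx":0,"dy":0,"dz":-0.02,"twist":0,"grip":1},{"dx":0,"dy":0,"dz":-0.04,"twist":0,"grip":1},{"dx":0,"dy":0,"dz":-0.06,"twist":0,"grip":1},{"dx":0,"dy":0,"dz":-0.072,"twist":0,"grip":1},{"dx":0,"dy":0,"dz":-0.072,"twist":0,"grip":1}]'
python3 - <<'E'
from h import *
import cv2
a=arm.grab_frame("scene")[165:275,185:318,::-1];b=arm.grab_frame("top")[190:300,312:445,::-1]
cv2.imwrite("pics/c1.png",cv2.resize(np.hstack([a,b]),None,fx=3,fy=3,interpolation=cv2.INTER_CUBIC))
E
```

```text
t: 2.6
eef_pos: [0.5955, -0.1234, 0.1303]
ee_rot: [-3.14, 0.006, 0.168]
force: [-0.5, -0.6, -0.5]
width: 0.0877
gripper_force: 0.0
```

View pics/c1.png

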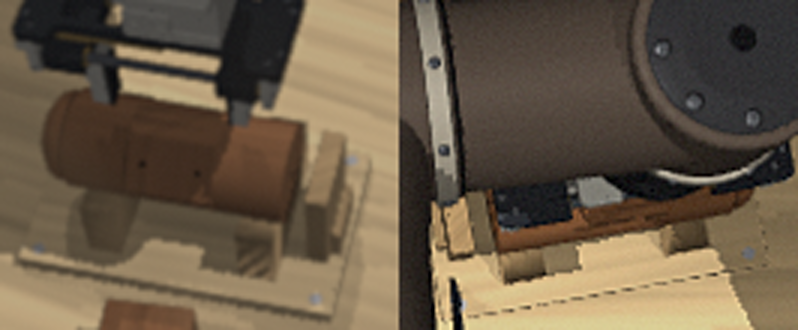

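The scene view (left crop) shows the finger tips just above the crown at crop (105,100) and (240,118). They straddle the flat, with the holes at (142,163) and (197,173), so both tips are over round parts. I'll come down onto it.

```bash
python3 -m crank '[{"dx":0,"dy":0,"dz":-0.002,"twist":0,"grip":1},{"dx":0,"dy":0,"dz":-0.004,"twist":0,"grip":1},{"dx":0,"dy":0,"dz":-0.006,"twist":0,"grip":1},{"dx":0,"dy":0,"dz":-0.006,"twist":0,"grip":1},{"dx":0,"dy":0,"dz":-0.006,"twist":0,"grip":1}]'
python3 -m crank '[{"dx":0,"dy":0,"dz":-0.001,"twist":0,"grip":1},{"dx":0,"dy":0,"dz":-0.002,"twist":0,"grip":1},{"dx":0,"dy":0,"dz":-0.002,"twist":0,"grip":1},{"dx":0,"dy":0,"dz":-0.002,"twist":0,"grip":1},{"dx":0,"dy":0,"dz":-0.002,"twist":0,"grip":1}]'
```

```text
t: 3.12
eef_pos: [0.5978, -0.1232, 0.1281]
ee_rot: [3.142, -0.0, 0.169]
force: [-0.9, -0.0, 0.2]
width: 0.088
gripper_force: 0.0
t: 3.53
eef_pos: [0.5977, -0.1232, 0.1259]
ee_rot: [3.142, 0.0, 0.169]
force: [-0.1, 0.1, -0.1]
width: 0.0876
gripper_force: 0.0
```

```bash
python3 -m crank '[{"dx":0,"dy":0,"dz":-0.001,"twist":0,"grip":1},{"dx":0,"dy":0,"dz":-0.001,"twist":0,"grip":1},{"dx":0,"dy":0,"dz":-0.001,"twist":0,"grip":1},{"dx":0,"dy":0,"dz":-0.001,"twist":0,"grip":1},{"dx":0,"dy":0,"dz":-0.001,"twist":0,"grip":1}]'
python3 -m crank '[{"dx":0,"dy":0,"dz":-0.001,"twist":0,"grip":1},{"dx":0,"dy":0,"dz":-0.001,"twist":0,"grip":1},{"dx":0,"dy":0,"dz":-0.001,"twist":0,"grip":1},{"dx":0,"dy":0,"dz":-0.001,"twist":0,"grip":1},{"dx":0,"dy":0,"dz":-0.001,"twist":0,"grip":1}]'
```

```text
t: 3.95
eef_pos: [0.5978, -0.1232, 0.1249]
ee_rot: [3.142, -0.0, 0.169]
force: [-0.5, 0.8, -0.0]
width: 0.0875
gripper_force: 0.0
t: 4.37
eef_pos: [0.5977, -0.1233, 0.1239]
ee_rot: [3.142, -0.0, 0.169]
force: [0.3, 0.6, 0.5]
width: 0.0875
gripper_force: 0.0
```

```bash
python3 -m crank '[{"dx":0,"dy":0,"dz":-0.001,"twist":0,"grip":1},{"dx":0,"dy":0,"dz":-0.001,"twist":0,"grip":1},{"dx":0,"dy":0,"dz":-0.001,"twist":0,"grip":1},{"dx":0,"dy":0,"dz":-0.001,"twist":0,"grip":1},{"dx":0,"dy":0,"dz":-0.001,"twist":0,"grip":1}]'
```

```text
t: 4.78
eef_pos: [0.5977, -0.1232, 0.1229]
ee_rot: [-3.142, -0.0, 0.169]
force: [-0.0, -0.5, -0.3]
width: 0.0877
gripper_force: 0.0
```

```bash
python3 -m crank '[{"dx":0,"dy":0,"dz":-0.001,"twist":0,"grip":1},{"dx":0,"dy":0,"dz":-0.001,"twist":0,"grip":1},{"dx":0,"dy":0,"dz":-0.001,"twist":0,"grip":1},{"dx":0,"dy":0,"dz":-0.001,"twist":0,"grip":1},{"dx":0,"dy":0,"dz":-0.001,"twist":0,"grip":1}]'
```

```text
t: 5.2
eef_pos: [0.5978, -0.1232, 0.1219]
ee_rot: [3.142, -0.0, 0.169]
force: [-0.5, -0.2, 0.1]
width: 0.0878
gripper_force: 0.0
```

```bash
python3 -m crank '[{"dx":0,"dy":0,"dz":-0.0005,"twist":0,"grip":1},{"dx":0,"dy":0,"dz":-0.001,"twist":0,"grip":1},{"dx":0,"dy":0,"dz":-0.001,"twist":0,"grip":1},{"dx":0,"dy":0,"dz":-0.001,"twist":0,"grip":1},{"dx":0,"dy":0,"dz":-0.001,"twist":0,"grip":1}]'
```

```text
t: 5.62
eef_pos: [0.5978, -0.1232, 0.1209]
ee_rot: [3.142, -0.0, 0.169]
force: [0.3, 0.5, 0.2]
width: 0.0879
gripper_force: 0.0
```

```bash
python3 - <<'E'
from h import *
import cv2
a=arm.grab_frame("scene")[190:250,190:310,::-1]
cv2.imwrite("pics/c2.png",cv2.resize(a,None,fx=6,fy=6,interpolation=cv2.INTER_CUBIC))
E
```

```text
(no output)
```

View pics/c2.png

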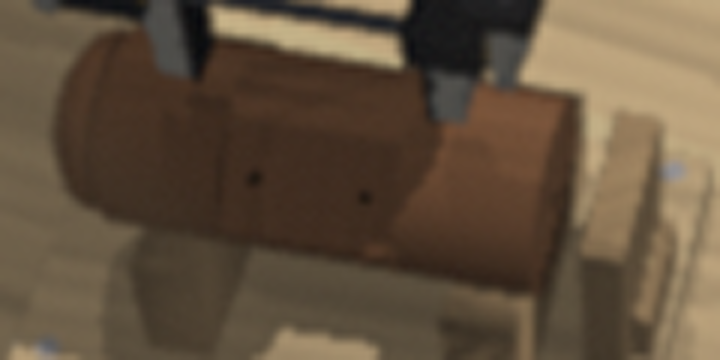

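The tips are at about crop (185,75) and (450,118), on or barely above the round parts near the crown, and no force shows yet. I'll go lower in small steps.

```bash
python3 -m crank '[{"dx":0,"dy":0,"dz":-0.0005,"twist":0,"grip":1},{"dx":0,"dy":0,"dz":-0.001,"twist":0,"grip":1},{"dx":0,"dy":0,"dz":-0.001,"twist":0,"grip":1},{"dx":0,"dy":0,"dz":-0.001,"twist":0,"grip":1},{"dx":0,"dy":0,"dz":-0.001,"twist":0,"grip":1}]'
```

```text
t: 6.08
eef_pos: [0.5977, -0.1232, 0.1198]
ee_rot: [3.142, 0.0, 0.169]
force: [-0.3, 0.2, -0.3]
width: 0.0876
gripper_force: 0.0
```

```bash
python3 - <<'E'
from h import *
a=.169;t=np.array([.5978,-.1232,.1209])
for ex in(-.0095,.0095):
  for ey in(-.065,-.044,.044,.065):
    P=t+[np.cos(a)*ex-np.sin(a)*ey,np.sin(a)*ex+np.cos(a)*ey,0]
    print(ex,ey,((proj("scene",[P])-[190,190])*6).round(0))
cr=(.59297566,-.12958087,.17149761)
for y in(-.05,.05,.095):
  for th in(-30,-15,0,15,30,55,80):
    r=np.radians(th);print(y,th,((proj("scene",c2w(cr,[[.04*np.sin(r),y,.084+.04*np.cos(r)]]))-[190,190])*6).round(0))
E
```

```text
-0.0095 -0.065 [[166.  69.]]
-0.0095 -0.044 [[218.  78.]]
-0.0095 0.044 [[438. 116.]]
-0.0095 0.065 [[491. 125.]]
0.0095 -0.065 [[151. 108.]]
0.0095 -0.044 [[203. 117.]]
0.0095 0.044 [[426. 155.]]
0.0095 0.065 [[479. 164.]]
-0.05 -30 [[202.  45.]]
-0.05 -15 [[193.  58.]]
-0.05 0 [[185.  76.]]
-0.05 15 [[178.  99.]]
-0.05 30 [[172. 125.]]
-0.05 55 [[166. 170.]]
-0.05 80 [[167. 207.]]
0.05 -30 [[450.  86.]]
0.05 -15 [[443.  99.]]
0.05 0 [[437. 118.]]
0.05 15 [[430. 142.]]
0.05 30 [[425. 168.]]
0.05 55 [[418. 213.]]
0.05 80 [[417. 250.]]
0.095 -30 [[564. 105.]]
0.095 -15 [[558. 118.]]
0.095 0 [[551. 138.]]
0.095 15 [[545. 161.]]
0.095 30 [[540. 188.]]
0.095 55 [[534. 233.]]
0.095 80 [[531. 270.]]
```

```bash
cat > ok.py <<'E'
import sys
from station import arm
f=arm.get_state()["force"];sys.exit(0 if (f**2).sum()**.5<4 else 1)
E
python3 -m crank '[{"dx":0,"dy":0,"dz":-0.0005,"twist":0,"grip":1},{"dx":0,"dy":0,"dz":-0.001,"twist":0,"grip":1},{"dx":0,"dy":0,"dz":-0.0015,"twist":0,"grip":1},{"dx":0,"dy":0,"dz":-0.0015,"twist":0,"grip":1},{"dx":0,"dy":0,"dz":-0.0015,"twist":0,"grip":1}]' | grep -E "pos|force:" && python3 ok.py && python3 -m crank '[{"dx":0,"dy":0,"dz":-0.0005,"twist":0,"grip":1},{"dx":0,"dy":0,"dz":-0.001,"twist":0,"grip":1},{"dx":0,"dy":0,"dz":-0.0015,"twist":0,"grip":1},{"dx":0,"dy":0,"dz":-0.0015,"twist":0,"grip":1},{"dx":0,"dy":0,"dz":-0.0015,"twist":0,"grip":1}]' | grep -E "pos|force:" && python3 ok.py && python3 -m crank '[{"dx":0,"dy":0,"dz":-0.0005,"twist":0,"grip":1},{"dx":0,"dy":0,"dz":-0.001,"twist":0,"grip":1},{"dx":0,"dy":0,"dz":-0.0015,"twist":0,"grip":1},{"dx":0,"dy":0,"dz":-0.0015,"twist":0,"grip":1},{"dx":0,"dy":0,"dz":-0.0015,"twist":0,"grip":1}]' | grep -E "pos|force:"
```

```text
eef_pos: [0.5977, -0.1232, 0.1183]
force: [-0.3, -0.0, 0.8]
gripper_force: 0.0
eef_pos: [0.5977, -0.1232, 0.1168]
force: [0.1, -0.3, -1.2]
gripper_force: 0.0
eef_pos: [0.5977, -0.1232, 0.1153]
force: [0.0, 0.2, 0.2]
gripper_force: 0.0
```

```bash
python3 -m crank '[{"dx":0,"dy":0,"dz":-0.0005,"twist":0,"grip":1},{"dx":0,"dy":0,"dz":-0.001,"twist":0,"grip":1},{"dx":0,"dy":0,"dz":-0.0015,"twist":0,"grip":1},{"dx":0,"dy":0,"dz":-0.0015,"twist":0,"grip":1},{"dx":0,"dy":0,"dz":-0.0015,"twist":0,"grip":1}]' | grep -E "pos|force:" && python3 ok.py && python3 -m crank '[{"dx":0,"dy":0,"dz":-0.0005,"twist":0,"grip":1},{"dx":0,"dy":0,"dz":-0.001,"twist":0,"grip":1},{"dx":0,"dy":0,"dz":-0.0015,"twist":0,"grip":1},{"dx":0,"dy":0,"dz":-0.0015,"twist":0,"grip":1},{"dx":0,"dy":0,"dz":-0.0015,"twist":0,"grip":1}]' | grep -E "pos|force:" && python3 ok.py && python3 -m crank '[{"dx":0,"dy":0,"dz":-0.0005,"twist":0,"grip":1},{"dx":0,"dy":0,"dz":-0.001,"twist":0,"grip":1},{"dx":0,"dy":0,"dz":-0.0015,"twist":0,"grip":1},{"dx":0,"dy":0,"dz":-0.0015,"twist":0,"grip":1},{"dx":0,"dy":0,"dz":-0.0015,"twist":0,"grip":1}]' | grep -E "pos|force:"
python3 - <<'E'
from h import *
import cv2
a=arm.grab_frame("scene")[180:250,190:310,::-1]
cv2.imwrite("pics/c3.png",cv2.resize(a,None,fx=6,fy=6,interpolation=cv2.INTER_CUBIC))
E
```

```text
eef_pos: [0.5977, -0.1233, 0.1138]
force: [0.6, -0.9, -0.1]
gripper_force: 0.0
eef_pos: [0.5977, -0.1232, 0.1123]
force: [-0.5, 0.5, 0.7]
gripper_force: 0.0
eef_pos: [0.5977, -0.1232, 0.1108]
force: [0.5, -0.3, -0.5]
gripper_force: 0.0
```

View pics/c3.png

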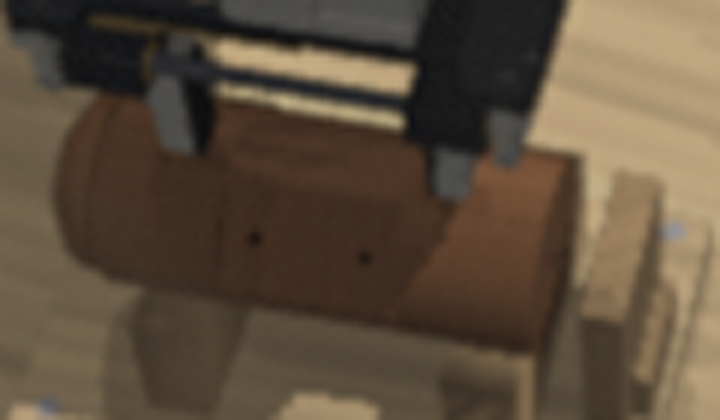

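The tips are at crop (180,152) and (450,197). They still hover about 10 mm off the surface, since the open fingers sit higher than the nominal TCP. I'll keep lowering, guarded on force.

```bash
python3 -m crank '[{"dx":0,"dy":0,"dz":-0.0005,"twist":0,"grip":1},{"dx":0,"dy":0,"dz":-0.001,"twist":0,"grip":1},{"dx":0,"dy":0,"dz":-0.0015,"twist":0,"grip":1},{"dx":0,"dy":0,"dz":-0.0015,"twist":0,"grip":1},{"dx":0,"dy":0,"dz":-0.0015,"twist":0,"grip":1}]' | grep -E "pos|force:" && python3 ok.py && python3 -m crank '[{"dx":0,"dy":0,"dz":-0.0005,"twist":0,"grip":1},{"dx":0,"dy":0,"dz":-0.001,"twist":0,"grip":1},{"dx":0,"dy":0,"dz":-0.0015,"twist":0,"grip":1},{"dx":0,"dy":0,"dz":-0.0015,"twist":0,"grip":1},{"dx":0,"dy":0,"dz":-0.0015,"twist":0,"grip":1}]' | grep -E "pos|force:" && python3 ok.py && python3 -m crank '[{"dx":0,"dy":0,"dz":-0.0005,"twist":0,"grip":1},{"dx":0,"dy":0,"dz":-0.001,"twist":0,"grip":1},{"dx":0,"dy":0,"dz":-0.0015,"twist":0,"grip":1},{"dx":0,"dy":0,"dz":-0.0015,"twist":0,"grip":1},{"dx":0,"dy":0,"dz":-0.0015,"twist":0,"grip":1}]' | grep -E "pos|force:"  && python3 ok.py && python3 -m crank '[{"dx":0,"dy":0,"dz":-0.0005,"twist":0,"grip":1},{"dx":0,"dy":0,"dz":-0.001,"twist":0,"grip":1},{"dx":0,"dy":0,"dz":-0.0015,"twist":0,"grip":1},{"dx":0,"dy":0,"dz":-0.0015,"twist":0,"grip":1},{"dx":0,"dy":0,"dz":-0.0015,"twist":0,"grip":1}]' | grep -E "pos|force:" && python3 ok.py && python3 -m crank '[{"dx":0,"dy":0,"dz":-0.0005,"twist":0,"grip":1},{"dx":0,"dy":0,"dz":-0.001,"twist":0,"grip":1},{"dx":0,"dy":0,"dz":-0.0015,"twist":0,"grip":1},{"dx":0,"dy":0,"dz":-0.0015,"twist":0,"grip":1},{"dx":0,"dy":0,"dz":-0.0015,"twist":0,"grip":1}]' | grep -E "pos|force:"
```

```text
eef_pos: [0.5977, -0.1232, 0.1093]
force: [0.0, -0.5, 0.4]
gripper_force: 0.0
eef_pos: [0.5977, -0.1233, 0.1078]
force: [-0.2, 0.3, -0.3]
gripper_force: 0.0
eef_pos: [0.5977, -0.1232, 0.1063]
force: [0.0, 0.3, -1.1]
gripper_force: 0.0
eef_pos: [0.5977, -0.1232, 0.1048]
force: [1.2, 0.3, 0.1]
gripper_force: 0.0
eef_pos: [0.5977, -0.1232, 0.1033]
force: [0.5, -0.5, -0.6]
gripper_force: 0.0
```

```bash
python3 -m crank '[{"dx":0,"dy":0,"dz":-0.0005,"twist":0,"grip":1},{"dx":0,"dy":0,"dz":-0.001,"twist":0,"grip":1},{"dx":0,"dy":0,"dz":-0.0015,"twist":0,"grip":1},{"dx":0,"dy":0,"dz":-0.0015,"twist":0,"grip":1},{"dx":0,"dy":0,"dz":-0.0015,"twist":0,"grip":1}]' | grep -E "pos|force:" && python3 ok.py && python3 -m crank '[{"dx":0,"dy":0,"dz":-0.0005,"twist":0,"grip":1},{"dx":0,"dy":0,"dz":-0.001,"twist":0,"grip":1},{"dx":0,"dy":0,"dz":-0.0015,"twist":0,"grip":1},{"dx":0,"dy":0,"dz":-0.0015,"twist":0,"grip":1},{"dx":0,"dy":0,"dz":-0.0015,"twist":0,"grip":1}]' | grep -E "pos|force:" && python3 ok.py && python3 -m crank '[{"dx":0,"dy":0,"dz":-0.0005,"twist":0,"grip":1},{"dx":0,"dy":0,"dz":-0.001,"twist":0,"grip":1},{"dx":0,"dy":0,"dz":-0.0015,"twist":0,"grip":1},{"dx":0,"dy":0,"dz":-0.0015,"twist":0,"grip":1},{"dx":0,"dy":0,"dz":-0.0015,"twist":0,"grip":1}]' | grep -E "pos|force:"  && python3 ok.py && python3 -m crank '[{"dx":0,"dy":0,"dz":-0.0005,"twist":0,"grip":1},{"dx":0,"dy":0,"dz":-0.001,"twist":0,"grip":1},{"dx":0,"dy":0,"dz":-0.0015,"twist":0,"grip":1},{"dx":0,"dy":0,"dz":-0.0015,"twist":0,"grip":1},{"dx":0,"dy":0,"dz":-0.0015,"twist":0,"grip":1}]' | grep -E "pos|force:"
```

```text
eef_pos: [0.5979, -0.1233, 0.103]
force: [-2.8, 1.2, 8.0]
gripper_force: 4.0
```

Contact at TCP z ≈ 0.103 with 8 N, and about 6 N/mm of stiffness. First stroke: press slightly more and move along the cradle's -x.

```bash
python3 -m crank '[{"dx":0,"dy":0,"dz":-0.0008,"twist":0,"grip":1},{"dx":-0.0015,"dy":-0.0003,"dz":-0.0008,"twist":0,"grip":1},{"dx":-0.003,"dy":-0.0005,"dz":-0.0008,"twist":0,"grip":1},{"dx":-0.0045,"dy":-0.0008,"dz":-0.0008,"twist":0,"grip":1},{"dx":-0.006,"dy":-0.001,"dz":-0.0008,"twist":0,"grip":1}]'
python3 -m crank '[{"dx":-0.0015,"dy":-0.0003,"dz":0,"twist":0,"grip":1},{"dx":-0.003,"dy":-0.0005,"dz":0,"twist":0,"grip":1},{"dx":-0.0045,"dy":-0.0008,"dz":0,"twist":0,"grip":1},{"dx":-0.006,"dy":-0.001,"dz":0,"twist":0,"grip":1},{"dx":-0.007,"dy":-0.0012,"dz":0,"twist":0,"grip":1}]'
python3 - <<'E'
from h import *
import cv2
a=arm.grab_frame("scene")[180:250,190:310,::-1]
cv2.imwrite("pics/c4.png",cv2.resize(a,None,fx=6,fy=6,interpolation=cv2.INTER_CUBIC))
E
```

```text
t: 11.55
eef_pos: [0.5948, -0.124, 0.103]
ee_rot: [3.14, -0.006, 0.169]
force: [4.6, 0.9, 5.2]
width: 0.0875
gripper_force: 2.7
t: 11.97
eef_pos: [0.5878, -0.1253, 0.103]
ee_rot: [3.14, -0.006, 0.169]
force: [3.8, 1.1, 4.9]
width: 0.0875
gripper_force: 2.6
```

View pics/c4.png

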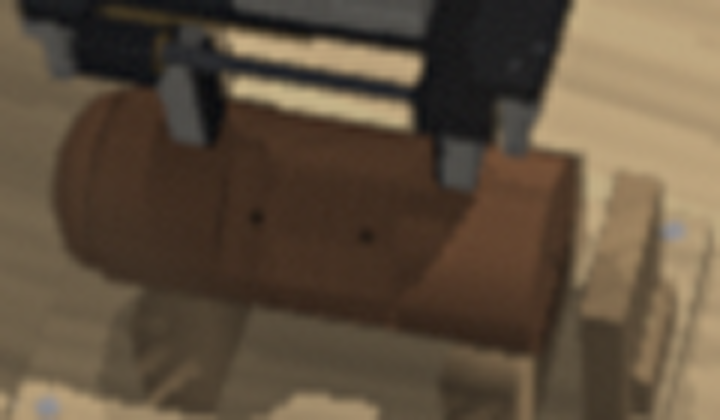

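The holes moved up from (254,238)/(365,258) to (257,216)/(366,236), so the head is rolling the right way. I'll compute the roll.

```bash
cat >> h.py <<'E'
cr=(.59297566,-.12958087,.17149761)
def phi(crop):
    v,r=fit_head(cr,np.array(crop,float)/6+[190,180],None); return v[0],np.degrees(v[1]),r.round(1)
E
python3 - <<'E'
from h import *
print(phi([[254,238],[365,258]]),phi([[257,216],[366,236]]))
t=arm.get_state();d=t["eef_pos"][:2]-cr[:2];a=cr[2];print(d@[np.cos(a),np.sin(a)],d@[-np.sin(a),np.cos(a)],t["force"])
E
```

```text
(np.float64(0.0049896811281256205), np.float64(55.44642517191988), array([ 0. ,  0.1, -0. , -0.1])) (np.float64(0.004837111599359763), np.float64(40.24937571198249), array([-0.1,  0.1,  0.1, -0.1]))
-0.004557945189308213 0.005131499970658471 [4.52583951 0.72907293 5.96712856]
```

```bash
python3 -m crank '[{"dx":-0.0015,"dy":-0.0003,"dz":0,"twist":0,"grip":1},{"dx":-0.003,"dy":-0.0005,"dz":0,"twist":0,"grip":1},{"dx":-0.004,"dy":-0.0007,"dz":0,"twist":0,"grip":1},{"dx":-0.004,"dy":-0.0007,"dz":0.003,"twist":0,"grip":1},{"dx":-0.004,"dy":-0.0007,"dz":0.008,"twist":0,"grip":1}]'
python3 -m crank '[{"dx":0.007,"dy":0.0012,"dz":0,"twist":0,"grip":1},{"dx":0.0145,"dy":0.0025,"dz":0,"twist":0,"grip":1},{"dx":0.0145,"dy":0.0025,"dz":0,"twist":0,"grip":1},{"dx":0.0145,"dy":0.0025,"dz":-0.003,"twist":0,"grip":1},{"dx":0.0145,"dy":0.0025,"dz":-0.005,"twist":0,"grip":1}]'
python3 -m crank '[{"dx":0,"dy":0,"dz":-0.001,"twist":0,"grip":1},{"dx":0,"dy":0,"dz":-0.002,"twist":0,"grip":1},{"dx":0,"dy":0,"dz":-0.003,"twist":0,"grip":1},{"dx":0,"dy":0,"dz":-0.0034,"twist":0,"grip":1},{"dx":0,"dy":0,"dz":-0.0034,"twist":0,"grip":1}]'
```

```text
t: 12.43
eef_pos: [0.58, -0.1261, 0.1088]
ee_rot: [-3.141, 0.001, 0.168]
force: [-0.4, -0.2, -1.0]
width: 0.0876
gripper_force: 0.0
t: 12.85
eef_pos: [0.5949, -0.1236, 0.1032]
ee_rot: [-3.141, 0.001, 0.169]
force: [-0.2, -0.6, 0.2]
width: 0.0875
gripper_force: 0.0
t: 13.27
eef_pos: [0.5951, -0.1236, 0.1028]
ee_rot: [3.141, -0.001, 0.169]
force: [-7.4, 2.6, 18.2]
width: 0.0876
gripper_force: 8.9
```

```bash
python3 -m crank '[{"dx":-0.0012,"dy":-0.0002,"dz":0.0002,"twist":0,"grip":1},{"dx":-0.0025,"dy":-0.0004,"dz":0.0004,"twist":0,"grip":1},{"dx":-0.004,"dy":-0.0007,"dz":0.0004,"twist":0,"grip":1},{"dx":-0.0055,"dy":-0.001,"dz":0.0004,"twist":0,"grip":1},{"dx":-0.007,"dy":-0.0012,"dz":0.0004,"twist":0,"grip":1}]'
python3 -m crank '[{"dx":-0.0015,"dy":-0.0003,"dz":0,"twist":0,"grip":1},{"dx":-0.003,"dy":-0.0005,"dz":0,"twist":0,"grip":1},{"dx":-0.004,"dy":-0.0007,"dz":0,"twist":0,"grip":1},{"dx":-0.004,"dy":-0.0007,"dz":0.003,"twist":0,"grip":1},{"dx":-0.004,"dy":-0.0007,"dz":0.008,"twist":0,"grip":1}]'
python3 -m crank '[{"dx":0.007,"dy":0.0012,"dz":0,"twist":0,"grip":1},{"dx":0.0145,"dy":0.0025,"dz":0,"twist":0,"grip":1},{"dx":0.0145,"dy":0.0025,"dz":0,"twist":0,"grip":1},{"dx":0.0145,"dy":0.0025,"dz":0,"twist":0,"grip":1},{"dx":0.0145,"dy":0.0025,"dz":0,"twist":0,"grip":1}]'
python3 - <<'E'
from h import *
import cv2
a=arm.grab_frame("scene")[180:250,190:310,::-1]
cv2.imwrite("pics/c5.png",cv2.resize(a,None,fx=6,fy=6,interpolation=cv2.INTER_CUBIC))
E
```

```text
t: 13.68
eef_pos: [0.5914, -0.1246, 0.103]
ee_rot: [3.14, -0.007, 0.17]
force: [4.5, 1.0, 7.1]
width: 0.0877
gripper_force: 3.4
t: 14.1
eef_pos: [0.5832, -0.1255, 0.1085]
ee_rot: [-3.141, 0.002, 0.168]
force: [-0.5, 0.5, -0.1]
width: 0.0876
gripper_force: 0.0
t: 14.52
eef_pos: [0.5985, -0.123, 0.1084]
ee_rot: [-3.141, 0.001, 0.169]
force: [-0.3, 0.4, -0.3]
width: 0.0877
gripper_force: 0.0
```

View pics/c5.png

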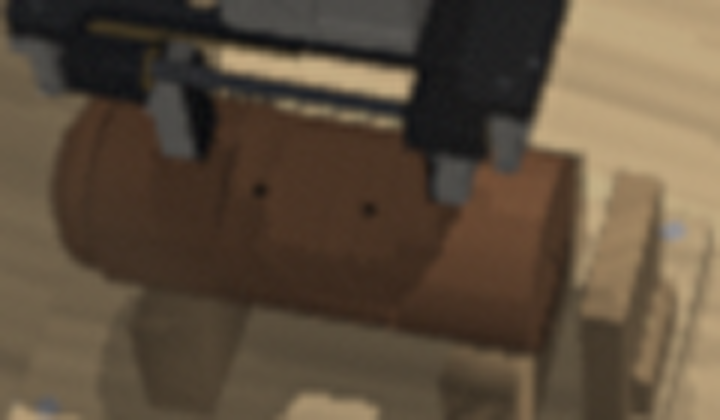

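The holes are now at crop (260,190) and (369,210), still a fair way short. I'll score them in code from here on, projecting candidate slides and rolls onto a black-hat picture.

```bash
cat >> h.py <<'E'
import cv2
def find(img,name="scene",smin=-.005,smax=.028):
    g=cv2.cvtColor(img,cv2.COLOR_RGB2GRAY)
    b=cv2.resize(cv2.morphologyEx(cv2.GaussianBlur(cv2.resize(g,None,fx=4,fy=4,interpolation=cv2.INTER_CUBIC),(0,0),2),cv2.MORPH_BLACKHAT,np.ones((25,25))),None,fx=1,fy=1).astype(np.float32)
    S,F=np.meshgrid(np.arange(smin,smax,.0005),np.radians(np.arange(-40,65,1)),indexing="ij")
    sc=[]
    for o in(-.022,.022):
        P=np.c_[.033*np.sin(F.ravel()),S.ravel()+o,.084+.033*np.cos(F.ravel())]
        u=(proj(name,c2w(cr,P))*4+1.5).astype(np.float32)
        sc.append(cv2.remap(b,u[:,:1],u[:,1:],cv2.INTER_LINEAR).ravel())
    m=np.minimum(*sc);i=np.argsort(-m)[:6]
    return [(round(float(S.ravel()[j]),4),round(float(np.degrees(F.ravel()[j]))),round(float(m[j]),1)) for j in i]
E
python3 - <<'E'
from h import *
print(phi([[260,190],[369,210]]))
c=cv2.imread("pics/scene0.png")[:,:,::-1].copy();print(find(c))
c=cv2.imread("pics/top0.png")[:,:,::-1].copy();print(find(c,"top"))
print(find(arm.grab_frame("scene")))
E
```

```text
(np.float64(0.00419899387003384), np.float64(22.73886413511246), array([-0.1,  0.1,  0.1, -0.1]))
[(0.004, 54, 20.5), (0.004, 53, 20.4), (0.0035, 54, 20.2), (0.0045, 54, 20.0), (0.0035, 53, 19.8), (0.0035, 55, 19.7)]
[(0.0035, 59, 24.9), (0.0035, 58, 24.7), (0.004, 57, 24.7), (0.0035, 57, 24.4), (0.004, 58, 24.4), (0.004, 59, 24.2)]
[(0.003, 21, 21.6), (0.0025, 21, 21.2), (0.003, 22, 20.9), (0.0035, 21, 20.6), (0.0025, 22, 20.4), (0.0035, 22, 20.3)]
```

```bash
python3 -m crank '[{"dx":0,"dy":0,"dz":-0.004,"twist":0,"grip":1},{"dx":0,"dy":0,"dz":-0.006,"twist":0,"grip":1},{"dx":0,"dy":0,"dz":-0.007,"twist":0,"grip":1},{"dx":0,"dy":0,"dz":-0.0078,"twist":0,"grip":1},{"dx":0,"dy":0,"dz":-0.0078,"twist":0,"grip":1}]'
python3 -m crank '[{"dx":-0.0012,"dy":-0.0002,"dz":0,"twist":0,"grip":1},{"dx":-0.0025,"dy":-0.0004,"dz":0,"twist":0,"grip":1},{"dx":-0.004,"dy":-0.0007,"dz":0,"twist":0,"grip":1},{"dx":-0.0055,"dy":-0.001,"dz":0,"twist":0,"grip":1},{"dx":-0.007,"dy":-0.0012,"dz":0,"twist":0,"grip":1}]'
python3 -m crank '[{"dx":-0.001,"dy":-0.0002,"dz":0,"twist":0,"grip":1},{"dx":-0.002,"dy":-0.0003,"dz":0,"twist":0,"grip":1},{"dx":-0.003,"dy":-0.0005,"dz":0,"twist":0,"grip":1},{"dx":-0.003,"dy":-0.0005,"dz":0,"twist":0,"grip":1},{"dx":-0.003,"dy":-0.0005,"dz":0,"twist":0,"grip":1}]'
python3 - <<'E'
from h import *
print(find(arm.grab_frame("scene")))
E
```

```text
t: 15.03
eef_pos: [0.5988, -0.1231, 0.1029]
ee_rot: [3.141, -0.001, 0.169]
force: [-5.1, 1.9, 13.0]
width: 0.0874
gripper_force: 6.5
t: 15.45
eef_pos: [0.5947, -0.124, 0.1031]
ee_rot: [3.14, -0.006, 0.169]
force: [3.8, 1.7, 6.6]
width: 0.0878
gripper_force: 2.8
t: 15.87
eef_pos: [0.5915, -0.1246, 0.103]
ee_rot: [3.14, -0.006, 0.169]
force: [4.5, 0.4, 6.9]
width: 0.0877
gripper_force: 3.1
[(0.002, 11, 15.8), (0.0025, 11, 15.5), (0.002, 10, 15.3), (0.0015, 11, 15.1), (0.0025, 10, 15.0), (0.002, 12, 15.0)]
```

```bash
python3 -m crank '[{"dx":-0.0015,"dy":-0.0003,"dz":0,"twist":0,"grip":1},{"dx":-0.003,"dy":-0.0005,"dz":0,"twist":0,"grip":1},{"dx":-0.0045,"dy":-0.0008,"dz":0,"twist":0,"grip":1},{"dx":-0.006,"dy":-0.001,"dz":0,"twist":0,"grip":1},{"dx":-0.007,"dy":-0.0012,"dz":0,"twist":0,"grip":1}]'
python3 -m crank '[{"dx":0,"dy":0,"dz":0.002,"twist":0,"grip":1},{"dx":0,"dy":0,"dz":0.008,"twist":0,"grip":1},{"dx":0,"dy":0,"dz":0.03,"twist":0,"grip":1},{"dx":-0.02,"dy":0.03,"dz":0.05,"twist":0,"grip":1},{"dx":-0.04,"dy":0.06,"dz":0.06,"twist":0,"grip":1}]'
python3 -m crank '[{"dx":-0.02,"dy":0.035,"dz":0.01,"twist":0,"grip":1},{"dx":-0.04,"dy":0.07,"dz":0.01,"twist":0,"grip":1},{"dx":-0.06,"dy":0.105,"dz":0.01,"twist":0,"grip":1},{"dx":-0.06,"dy":0.14,"dz":0.01,"twist":0,"grip":1},{"dx":-0.06,"dy":0.16,"dz":0.01,"twist":0,"grip":1}]'
python3 - <<'E'
from h import *
A=arm.grab_frame("scene");B=arm.grab_frame("top");print(find(A),find(B,"top"))
cv2.imwrite("pics/s6.png",A[:,:,::-1]);cv2.imwrite("pics/t6.png",B[:,:,::-1])
a=A[180:275,185:318,::-1];b=B[205:300,312:445,::-1]
cv2.imwrite("pics/c6.png",cv2.resize(np.vstack([a,b]),None,fx=6,fy=6,interpolation=cv2.INTER_CUBIC)[:,:] if 0 else cv2.resize(np.hstack([a,b]),None,fx=3,fy=3,interpolation=cv2.INTER_CUBIC))
E
```

```text
t: 16.33
eef_pos: [0.5846, -0.1258, 0.103]
ee_rot: [3.14, -0.006, 0.169]
force: [4.4, 1.0, 5.4]
width: 0.0875
gripper_force: 2.6
t: 16.75
eef_pos: [0.542, -0.0665, 0.1627]
ee_rot: [3.141, -0.0, 0.166]
force: [0.6, 0.8, 0.6]
width: 0.0874
gripper_force: 0.0
t: 17.17
eef_pos: [0.4804, 0.0964, 0.172]
ee_rot: [-3.141, -0.001, 0.17]
force: [-0.3, -0.3, 1.0]
width: 0.0875
gripper_force: 0.0
[(0.002, 0, 25.9), (0.0025, 0, 25.8), (0.0025, -1, 25.7), (0.002, -1, 25.5), (0.0015, 0, 25.4), (0.0025, 1, 25.4)] [(0.003, 5, 71.0), (0.0035, 5, 69.2), (0.003, 4, 68.8), (0.0025, 5, 67.8), (0.003, 6, 67.8), (0.0035, 4, 67.7)]
```

View pics/c6.png

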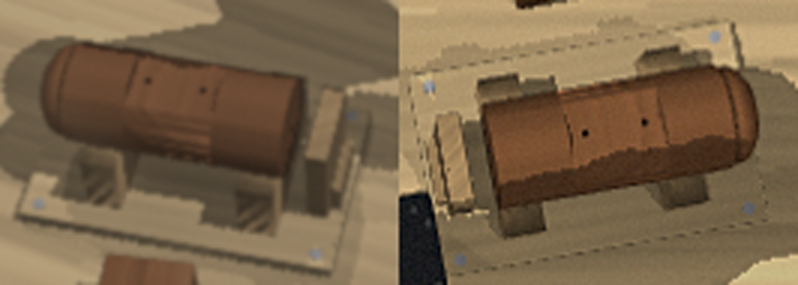

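The flat is nearly up: holes at scene crop (148,81)/(203,90) and top crop (585,133)/(645,122). The scene fit says 0° and the top fit 5°. I'll settle that by referencing each view to the head's own silhouette.

```bash
cat >> h.py <<'E'
def axis_off(img,name,s,dbg=False):
    """offset (mm) of head axis along w, by silhouette in redness; returns w and offsets"""
    im=img.astype(np.float32)+8; red=np.log(im[:,:,0]/im[:,:,2])
    C=np.array(arm.get_calibration(name)["cam_to_world"])[:3,3]; a=np.array([-np.sin(cr[2]),np.cos(cr[2]),0])
    out=[];t=np.arange(-.06,.0601,.0005)
    for y in np.r_[np.arange(-.066,-.04,.004),np.arange(.052,.075,.004)]+s-.010:
        P=c2w(cr,[[0,y,.084]])[0];v=(P-C)/np.linalg.norm(P-C);w=np.cross(v,a);w/=np.linalg.norm(w)
        if w[0]<0:w=-w
        u=proj(name,P+t[:,None]*w).astype(np.float32)
        p=cv2.remap(red,u[:,:1],u[:,1:],cv2.INTER_LINEAR).ravel()
        lev=(np.median(p[abs(t)<.03])+np.median(np.r_[p[t<-.05],p[t>.05]]))/2
        e=[]
        for sg in(1,-1):
            q=p[::sg];k=len(q)//2
            while k<len(q)-1 and q[k]>lev:k+=1
            e.append(sg*t[k]*1e3)
        out.append(((e[0]+e[1])/2,e[0]-e[1]))
    return w,np.array(out)
E
python3 - <<'E'
from h import *
for n,f in(("scene","s6"),("top","t6"),("scene","scene0"),("top","top0")):
    im=cv2.imread(f"pics/{f}.png")[:,:,::-1].copy();w,o=axis_off(im,n,.003)
    print(n,w.round(2),o[:,0].round(1),o[:,1].round(1))
    print(find(im,n)[0])
E
```

```text
scene [ 0.82  0.14 -0.56] [-6.  -7.5 -6.  -6.5 -6.5 -6.  -6.  -2.5 -3.  -2.3 -2.5 -2.5 -2. ] [69.  65.  68.  67.  68.  68.  69.  76.  75.  76.5 76.  75.  77. ]
(0.002, 0, 25.9)
top [0.98 0.17 0.09] [-0.5  0.   0.   0.5  0.   0.   0.   0.5  0.5  1.   0.2  0.5  0.8] [79.  79.  79.  80.  79.  80.  79.  79.  79.  78.  79.5 78.  78.5]
(0.003, 5, 71.0)
scene [ 0.82  0.14 -0.56] [-6.8 -7.5 -7.3 -7.8 -7.5 -6.  -6.5 -2.8 -2.5 -2.8 -2.5 -2.3 -2.8] [68.5 66.  66.5 65.5 66.  69.  69.  75.5 76.  75.5 75.  75.5 75.5]
(0.004, 54, 20.5)
top [0.98 0.17 0.09] [ 0.5 -0.2  0.2 -0.2  0.   0.  -0.5  0.5  0.2  0.2  0.5  0.2  0. ] [80.  78.5 78.5 79.5 78.  79.  79.  80.  78.5 77.5 79.  78.5 80. ]
(0.0035, 59, 24.9)
```

```bash
cat >> h.py <<'E'
def fine(img,name,ax):
    s0,p0,_=find(img,name)[0]
    g=cv2.cvtColor(img,cv2.COLOR_RGB2GRAY).astype(np.float32);pts=[]
    for h in proj(name,c2w(cr,holes(s0,np.radians(p0)))):
        x,y=np.round(h).astype(int);W=g[y-4:y+5,x-4:x+5];d=np.clip(np.median(W)-W-6,0,None)
        Y,X=np.mgrid[-4:5,-4:5];d=d*(X**2+Y**2<=9);pts.append([x+(d*X).sum()/d.sum(),y+(d*Y).sum()/d.sum()])
    w,_=axis_off(img,name,s0); w=w*ax*1e-3   # shift the model by the axis offset
    r=lambda v:(proj(name,c2w(cr,holes(*v))+w)-pts).ravel()
    q=least_squares(r,[s0,np.radians(p0)]);return q.x[0],np.degrees(q.x[1]),q.fun.round(2)
E
python3 - <<'E'
from h import *
for n,f,ax in(("scene","s6",-.5),("top","t6",None),("scene","scene0",-.5),("top","top0",None)):
    im=cv2.imread(f"pics/{f}.png")[:,:,::-1].copy()
    if ax is None: ax=axis_off(im,n,.003)[1][:,0].mean()
    print(n,f,ax,fine(im,n,ax))
im=np.mean([arm.grab_frame("top") for _ in range(4)],0).astype(np.uint8);ax=axis_off(im,"top",.003)[1][:,0].mean();print(ax,fine(im,"top",ax))
im=np.mean([arm.grab_frame("scene") for _ in range(4)],0).astype(np.uint8);o=axis_off(im,"scene",.003)[1];print((o[:,0]-o[:,1]/2+40).round(1),fine(im,"scene",-.5))
E
```

```text
scene s6 -0.5 (np.float64(0.0023747334091483285), np.float64(0.579280226030308), array([-0.07,  0.05,  0.07, -0.05]))
top t6 0.2692307692307692 (np.float64(0.0029841263246323246), np.float64(4.020302248120486), array([-0.01,  0.07,  0.01, -0.07]))
scene scene0 -0.5 (np.float64(0.003917975674274569), np.float64(54.80051114314457), array([ 0.02,  0.04, -0.02, -0.04]))
top top0 0.11538461538461539 (np.float64(0.004215545563197757), np.float64(59.52339211815939), array([-0.2 , -0.12,  0.2 ,  0.13]))
0.17307692307692307 (np.float64(0.0029534810198772695), np.float64(4.194597924091464), array([-0.01,  0.06,  0.01, -0.05]))
[-0.  -0.  -0.  -0.   0.5 -0.  -0.5 -0.5 -0.5 -1.  -0.  -0.  -0. ] (np.float64(0.0023834965437235507), np.float64(0.5296295332524805), array([-0.04,  0.07,  0.04, -0.07]))
```

```bash
python3 - <<'E'
from h import *
im=np.mean([arm.grab_frame("scene") for _ in range(4)],0).astype(np.float32)
C=np.array(arm.get_calibration("scene")["cam_to_world"])[:3,3];a=np.array([-np.sin(cr[2]),np.cos(cr[2]),0]);t=np.arange(-.050,-.030,.001)
for ys in((-.066,-.062,-.058,-.054),(.05,.055,.06,.065)):
    L=[]
    for y in ys:
        P=c2w(cr,[[0,y,.084]])[0];v=P-C;w=np.cross(v,a);w/=np.linalg.norm(w);w*=np.sign(w[0])
        u=proj("scene",P+t[:,None]*w).astype(np.float32);L.append(cv2.remap(im,u[:,:1],u[:,1:],cv2.INTER_LINEAR)[:,0])
    for tt,c in zip(t,np.mean(L,0)):print(round(tt*1e3),c.round(0),end=" | ")
    print()
E
```

```text
-50 [177. 158. 121.] | -49 [171. 153. 117.] | -48 [161. 144. 110.] | -47 [150. 133. 102.] | -46 [143. 126.  96.] | -45 [132. 116.  89.] | -44 [120. 104.  80.] | -43 [107.  92.  71.] | -42 [93. 79. 60.] | -41 [78. 63. 48.] | -40 [70. 54. 40.] | -39 [68. 49. 35.] | -38 [72. 50. 35.] | -37 [81. 56. 39.] | -36 [91. 62. 43.] | -35 [98. 68. 47.] | -34 [102.  71.  49.] | -33 [104.  72.  50.] | -32 [105.  73.  51.] | -31 [106.  74.  51.] | -30 [106.  74.  51.] | 
-50 [113.  98.  76.] | -49 [114.  99.  76.] | -48 [113.  99.  76.] | -47 [113.  98.  76.] | -46 [113.  98.  76.] | -45 [112.  97.  75.] | -44 [109.  95.  73.] | -43 [104.  90.  69.] | -42 [96. 81. 62.] | -41 [87. 71. 53.] | -40 [82. 63. 46.] | -39 [84. 61. 43.] | -38 [89. 62. 43.] | -37 [94. 65. 45.] | -36 [99. 68. 47.] | -35 [102.  70.  49.] | -34 [103.  71.  50.] | -33 [104.  72.  50.] | -32 [105.  73.  50.] | -31 [105.  74.  51.] | -30 [106.  74.  51.] |
```

Silhouettes agree in both views, so about 3° of lean towards +x remains (roughly a 2 mm stroke). I'll go back down near the crown, press, and do that small stroke.

```bash
python3 -m crank '[{"dx":0.017,"dy":-0.034,"dz":0,"twist":0,"grip":1},{"dx":0.034,"dy":-0.068,"dz":0,"twist":0,"grip":1},{"dx":0.051,"dy":-0.102,"dz":0,"twist":0,"grip":1},{"dx":0.067,"dy":-0.136,"dz":0,"twist":0,"grip":1},{"dx":0.083,"dy":-0.168,"dz":0,"twist":0,"grip":1}]'
python3 -m crank '[{"dx":0.013,"dy":-0.026,"dz":0,"twist":0,"grip":1},{"dx":0.0255,"dy":-0.0505,"dz":-0.01,"twist":0,"grip":1},{"dx":0.0255,"dy":-0.0505,"dz":-0.035,"twist":0,"grip":1},{"dx":0.0255,"dy":-0.0505,"dz":-0.055,"twist":0,"grip":1},{"dx":0.0255,"dy":-0.0505,"dz":-0.06,"twist":0,"grip":1}]'
python3 -m crank '[{"dx":0,"dy":0,"dz":-0.004,"twist":0,"grip":1},{"dx":0,"dy":0,"dz":-0.007,"twist":0,"grip":1},{"dx":0,"dy":0,"dz":-0.008,"twist":0,"grip":1},{"dx":0,"dy":0,"dz":-0.009,"twist":0,"grip":1},{"dx":0,"dy":0,"dz":-0.01,"twist":0,"grip":1}]'
```

```text
t: 18.28
eef_pos: [0.5653, -0.0758, 0.1713]
ee_rot: [3.142, -0.0, 0.169]
force: [0.5, -0.5, -0.4]
width: 0.0875
gripper_force: 0.0
t: 18.7
eef_pos: [0.588, -0.1252, 0.1075]
ee_rot: [-3.14, 0.005, 0.166]
force: [0.3, 0.2, -0.4]
width: 0.0876
gripper_force: 0.0
t: 19.12
eef_pos: [0.5911, -0.1241, 0.1029]
ee_rot: [3.141, -0.002, 0.17]
force: [-3.6, 3.5, 13.3]
width: 0.088
gripper_force: 6.4
```

Landed at 13 N. Now the small stroke; target measured shift about 2.1 mm.

```bash
python3 -m crank '[{"dx":-0.001,"dy":-0.0002,"dz":0,"twist":0,"grip":1},{"dx":-0.002,"dy":-0.0003,"dz":0,"twist":0,"grip":1},{"dx":-0.003,"dy":-0.0005,"dz":0,"twist":0,"grip":1},{"dx":-0.004,"dy":-0.0007,"dz":0,"twist":0,"grip":1},{"dx":-0.004,"dy":-0.0007,"dz":0,"twist":0,"grip":1}]'
```

```text
t: 19.53
eef_pos: [0.5883, -0.1249, 0.103]
ee_rot: [3.141, -0.005, 0.169]
force: [3.2, 1.3, 7.5]
width: 0.0876
gripper_force: 3.2
```

```bash
python3 -m crank '[{"dx":0.0008,"dy":0.0001,"dz":0,"twist":0,"grip":1},{"dx":0.0008,"dy":0.0001,"dz":-0.0004,"twist":0,"grip":1},{"dx":0.0008,"dy":0.0001,"dz":-0.0004,"twist":0,"grip":1},{"dx":0.0008,"dy":0.0001,"dz":-0.0004,"twist":0,"grip":1},{"dx":0.0008,"dy":0.0001,"dz":-0.0004,"twist":0,"grip":1}]'
python3 - <<'E'
from h import *
im=np.mean([arm.grab_frame("scene") for _ in range(3)],0).astype(np.uint8);print(find(im)[:3],fine(im,"scene",-.5))
E
```

```text
t: 19.95
eef_pos: [0.5884, -0.1249, 0.1029]
ee_rot: [3.141, -0.003, 0.169]
force: [0.4, 2.4, 11.1]
width: 0.0875
gripper_force: 5.6
[(0.0015, -2, 14.0), (0.003, -3, 14.0), (0.0015, -1, 13.9)] (np.float64(0.0017662236271808913), np.float64(0.3251634546282463), array([ 0.26, -0.23, -0.26,  0.24]))
```

Sideways force is relaxed and the roll is about right. Now slide along +y.

```bash
python3 -m crank '[{"dx":-0.0003,"dy":0.002,"dz":0,"twist":0,"grip":1},{"dx":-0.0007,"dy":0.004,"dz":0,"twist":0,"grip":1},{"dx":-0.001,"dy":0.006,"dz":0,"twist":0,"grip":1},{"dx":-0.0014,"dy":0.008,"dz":0,"twist":0,"grip":1},{"dx":-0.0017,"dy":0.01,"dz":0,"twist":0,"grip":1}]'
python3 -m crank '[{"dx":-0.0003,"dy":0.0015,"dz":0,"twist":0,"grip":1},{"dx":-0.0005,"dy":0.003,"dz":0,"twist":0,"grip":1},{"dx":-0.0007,"dy":0.004,"dz":0,"twist":0,"grip":1},{"dx":-0.0007,"dy":0.004,"dz":0,"twist":0,"grip":1},{"dx":-0.0007,"dy":0.004,"dz":0,"twist":0,"grip":1}]'
python3 - <<'E'
from h import *
im=np.mean([arm.grab_frame("scene") for _ in range(3)],0).astype(np.uint8);print(find(im)[:3])
E
```

```text
t: 20.52
eef_pos: [0.5866, -0.1165, 0.1029]
ee_rot: [3.139, -0.003, 0.169]
force: [1.6, -7.5, 9.4]
width: 0.0873
gripper_force: 4.7
t: 20.93
eef_pos: [0.5858, -0.1123, 0.1029]
ee_rot: [3.139, -0.003, 0.169]
force: [1.4, -4.5, 11.0]
width: 0.0875
gripper_force: 5.0
[(0.014, -3, 14.0), (0.0145, -3, 14.0), (0.0145, -2, 14.0)]
```

```bash
python3 -m crank '[{"dx":-0.0002,"dy":0.001,"dz":0,"twist":0,"grip":1},{"dx":-0.0003,"dy":0.002,"dz":0,"twist":0,"grip":1},{"dx":-0.0003,"dy":0.002,"dz":0,"twist":0,"grip":1},{"dx":-0.0003,"dy":0.002,"dz":0,"twist":0,"grip":1},{"dx":-0.0003,"dy":0.002,"dz":0,"twist":0,"grip":1}]'
python3 -m crank '[{"dx":-0.0002,"dy":0.001,"dz":0,"twist":0,"grip":1},{"dx":-0.0003,"dy":0.002,"dz":0,"twist":0,"grip":1},{"dx":-0.0003,"dy":0.002,"dz":0,"twist":0,"grip":1},{"dx":-0.0003,"dy":0.002,"dz":0,"twist":0,"grip":1},{"dx":-0.0003,"dy":0.002,"dz":0,"twist":0,"grip":1}]'
```

```text
t: 21.5
eef_pos: [0.5855, -0.1104, 0.1029]
ee_rot: [3.139, -0.003, 0.169]
force: [-0.0, -5.9, 10.1]
width: 0.0876
gripper_force: 5.0
t: 21.92
eef_pos: [0.5851, -0.1085, 0.1029]
ee_rot: [3.139, -0.002, 0.169]
force: [0.1, -5.8, 10.3]
width: 0.0878
gripper_force: 5.0
```

```bash
python3 -m crank '[{"dx":-0.0002,"dy":0.001,"dz":0,"twist":0,"grip":1},{"dx":-0.0003,"dy":0.002,"dz":0,"twist":0,"grip":1},{"dx":-0.0003,"dy":0.002,"dz":0,"twist":0,"grip":1},{"dx":-0.0003,"dy":0.002,"dz":0,"twist":0,"grip":1},{"dx":-0.0003,"dy":0.002,"dz":0,"twist":0,"grip":1}]'
```

```text
t: 22.33
eef_pos: [0.5849, -0.1065, 0.1029]
ee_rot: [3.139, -0.002, 0.169]
force: [0.4, -5.4, 10.1]
width: 0.0876
gripper_force: 5.1
```

```bash
python3 -m crank '[{"dx":-0.0002,"dy":0.001,"dz":0,"twist":0,"grip":1},{"dx":-0.0002,"dy":0.001,"dz":0,"twist":0,"grip":1},{"dx":-0.0002,"dy":0.001,"dz":0,"twist":0,"grip":1},{"dx":-0.0002,"dy":0.001,"dz":0,"twist":0,"grip":1},{"dx":-0.0002,"dy":0.001,"dz":0,"twist":0,"grip":1}]'
python3 - <<'E'
from h import *
im=np.mean([arm.grab_frame("scene") for _ in range(3)],0).astype(np.uint8);print(find(im)[:3])
E
```

```text
t: 22.75
eef_pos: [0.5847, -0.1059, 0.1029]
ee_rot: [3.139, -0.002, 0.169]
force: [0.9, -8.1, 9.5]
width: 0.0875
gripper_force: 4.8
[(0.0205, -4, 16.8), (0.0205, -3, 16.0), (0.02, -4, 15.9)]
```

Fy is rising and motion is stalling at s≈0.020, so the foot has reached the stop. One more nudge to confirm, then lift and look.

```bash
python3 -m crank '[{"dx":-0.0001,"dy":0.0008,"dz":0,"twist":0,"grip":1},{"dx":-0.0001,"dy":0.0008,"dz":0,"twist":0,"grip":1},{"dx":-0.0001,"dy":0.0008,"dz":0,"twist":0,"grip":1},{"dx":-0.0001,"dy":0.0008,"dz":0,"twist":0,"grip":1},{"dx":-0.0001,"dy":0.0008,"dz":0,"twist":0,"grip":1}]'
python3 -m crank '[{"dx":0,"dy":0,"dz":0.002,"twist":0,"grip":1},{"dx":0,"dy":0,"dz":0.008,"twist":0,"grip":1},{"dx":0,"dy":0,"dz":0.03,"twist":0,"grip":1},{"dx":-0.02,"dy":0.03,"dz":0.05,"twist":0,"grip":1},{"dx":-0.04,"dy":0.06,"dz":0.06,"twist":0,"grip":1}]'
python3 -m crank '[{"dx":-0.02,"dy":0.035,"dz":0.01,"twist":0,"grip":1},{"dx":-0.04,"dy":0.07,"dz":0.01,"twist":0,"grip":1},{"dx":-0.06,"dy":0.105,"dz":0.01,"twist":0,"grip":1},{"dx":-0.06,"dy":0.14,"dz":0.01,"twist":0,"grip":1},{"dx":-0.06,"dy":0.17,"dz":0.01,"twist":0,"grip":1}]'
python3 - <<'E'
from h import *
A=np.mean([arm.grab_frame("scene") for _ in range(3)],0).astype(np.uint8);B=np.mean([arm.grab_frame("top") for _ in range(3)],0).astype(np.uint8)
ax=axis_off(B,"top",.02)[1];print(ax.round(1).T);m=np.median(ax[:,0])
print(fine(A,"scene",-.5),fine(B,"top",m))
a=A[180:275,185:318,::-1];b=B[205:300,312:445,::-1]
cv2.imwrite("pics/c7.png",cv2.resize(np.hstack([a,b]),None,fx=3,fy=3,interpolation=cv2.INTER_CUBIC))
E
```

```text
t: 23.32
eef_pos: [0.5846, -0.1052, 0.1029]
ee_rot: [3.139, -0.002, 0.169]
force: [1.1, -8.5, 9.3]
width: 0.0874
gripper_force: 4.7
t: 23.73
eef_pos: [0.5435, -0.0435, 0.1622]
ee_rot: [3.141, -0.0, 0.166]
force: [0.2, 1.8, 0.7]
width: 0.0874
gripper_force: 0.0
t: 24.15
eef_pos: [0.4816, 0.1285, 0.1716]
ee_rot: [-3.141, -0.0, 0.17]
force: [1.6, 0.7, -0.2]
width: 0.0876
gripper_force: 0.0
[[ 0.   0.5  0.  -0.2  0.2  0.  -0.5  0.5  0.2  0.5  0.2  0.8  0.2]
 [79.  78.  80.  78.5 78.5 79.  79.  79.  78.5 79.  78.5 78.5 78.5]]
(np.float64(0.0033361626677829988), np.float64(-54.17548066358993), array([-0.03,  0.72, -0.15,  0.37])) (np.float64(0.021013538670592316), np.float64(0.6862211164616677), array([-0.02, -0.05,  0.02,  0.05]))
```

View pics/c7.png

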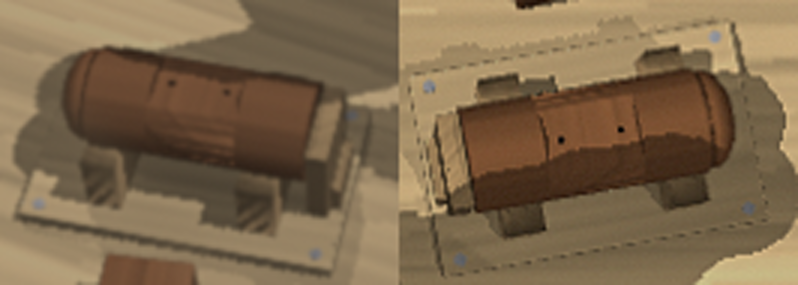

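The head is now tight against the stop (scene crop x≈318, top crop x≈466, no visible gap) with its holes on top at top crop (560,140)/(620,130). I'll check the scene roll from its hole pixels (171,83)/(226,92).

```bash
python3 - <<'E'
from h import *
v,r=fit_head(cr,np.array([[171,83],[226,92.]])/3+[185,180],None);print(v[0],np.degrees(v[1]))
v,r=fit_head(cr,np.array([[148,81],[203,90.]])/3+[185,180],None);print("before, same method",v[0],np.degrees(v[1]))
A=np.mean([arm.grab_frame("scene") for _ in range(3)],0).astype(np.uint8);print(find(A,smin=.015)[:3],find(arm.grab_frame("top"),"top",smin=.015)[:2])
E
```

```text
0.021563108058079216 -1.8874233464911139
before, same method 0.003696478050060557 1.1231620109727876
[(0.0175, -40, 26.0), (0.017, -40, 26.0), (0.018, -40, 26.0)] [(0.021, 1, 75.9), (0.0215, 1, 74.9)]
```

```bash
python3 -c "
from station import arm
print(arm.job_done())"
```

```text
the job is handed in; nothing more can be done
None
```

I rolled the head until the flat faced up (the cameras read +1° and about −2° from vertical), then slid it home against the end stop and handed the job in at about 25 s, with the arm clear of everything and the mallet, tin and plate untouched; the verdict was not shown.

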